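# Stow two chisels in the spring tray

## Task

Take both chisels off the sloping rack and put them away in the tray, one in each channel, lying flat on their undersides with the cutting edges under the cover and the handles towards the open end. Each has to be pushed edge-first against the spring plate under the cover so that its handle end drops down inside the end wall and the spring holds it there. Leave everything else on the bench where it is.

Things in the scene. Friction and masses are not known exactly. Their poses are not given: they have to be found in the camera images.
- broad_chisel: Chisel 220 mm long, 0.08 to 0.16 kg: square wooden handle 24 x 24 mm (x = -110 to +20 mm), brass collar 12 mm long, flat steel blade 22 mm wide, 5 mm thick, all flush on the flat underside. Origin: mid-length on the underside; x points to the cutting edge (at +110 mm), z out of the top, y across. Starts flat on the rack's slope, pointing straight up or down it.
- narrow_chisel: The same chisel with a blade 13 mm wide; same origin and axes. One of the two points down the slope, the other up it.
- rack: Fixed wooden stand: plain plywood bed 250 x 200 mm sloping at 30 degrees, with a ledge 14 mm high at its low end, towards the robot. Origin on the bench under the bed's middle, where the bed is 85 mm high. x points horizontally up-slope, y across. The chisels rest against the ledge about 48 mm either side of the middle.
- tray: Fixed tray 275 mm long (x = -150 to +125 mm), 200 wide, floor 12 mm above the bench, no side walls. Origin on the bench under the middle; x runs along the channels from the covered end (towards the robot) to the open end. End wall's inner face at x = +107, 30 mm high. Cover over x = -140 to -67: underside 40, top 48 mm above the floor.
- channel_a (a point): Centre of channel A on the tray floor: tray x = 0, y = +48 mm, 12 mm above the bench; axes as the tray's. Under the cover the channel is a slot 34 mm wide between solid cheeks. Either chisel may go in either channel. A chisel is 6 mm longer than the room from resting plate to end wall, so it goes in sloping, edge first and low; push the plate back, then lower the handle.
- channel_b (a point): Centre of channel B on the tray floor: tray x = 0, y = -48 mm, 12 mm above the bench; axes as the tray's. Otherwise the same as channel A.
- stop_a (a joint): Sprung steel plate of channel A under the cover, 30 mm wide, 34 mm high, standing at tray x = -107 mm at rest: how far it is pushed back towards -x, 0 at rest to 0.016 m at its hard stop; about 3 N to start it and 9.4 N at full travel. About 0.006 with a chisel stowed.
- stop_b (a joint): The same for channel B.
- broad_chisel_edge (a point): Middle of the broad chisel's cutting edge: 110 mm ahead of its origin, 2.5 mm above its underside.
- narrow_chisel_edge (a point): Middle of the narrow chisel's cutting edge: 110 mm ahead of its origin, 2.5 mm above its underside.
- mallet: Bystander: wooden mallet lying beyond the work.
- plane: Bystander: bench plane, 240 mm long, standing at the left.
- glue: Bystander: white glue bottle, 170 mm tall, at the right.
- offcut: Bystander: block of wood 60 x 140 x 45 mm beyond the work.
There are look-alikes about, which are no part of the job. Leave any orange or turquoise look-alike of the broad_chisel alone.

How it is judged:
By the outcome, as a careful person would: the job done as asked, in the order asked, and still so for the second after the job is handed in, with the robot touching nothing.
It also fails if it takes over 72 s, if anything falls off the work surface, if the arm or the gripper's body presses on something with over 40 N, if the wrist force passes 120 N, or if a joint passes its speed limit or range.

## Robot

A 6-joint arm with a two-finger parallel gripper is mounted at the origin on the work surface. World frame = base frame: x ahead of the robot, y to its left, z up, the work surface at z = 0. Lengths are in m, angles in rad, forces in N, time in s.
With the tool pointing down it reaches from about 0.325 to 0.85 m from the base axis. Payload 4.4 kg.
Tool frame: the origin (TCP) lies midway between the tips of the shut fingers; the grasp point (between the pads) lies arm.tcp_to_grasp behind it (arm.tcp_to_grasp is the distance from the TCP to the grasp point, in m); z points along the fingers, y is the line along which they close (so a half turn about z gives the same grasp; the last joint's range is limited). The gripper opens to 94 mm and grips with 3 to 60 N. Pads are 16 mm wide; open, the fingers measure 119 mm over their backs; the gripper's body (75 mm by 177 mm) begins 78 mm behind the grasp point.
Start: joints at [1.101, 0.207, 1.542, -0, 1.393, -0.15], TCP at [0.18, 0.546, 0.205] pointing down, gripper open.
Joint ranges: [-2.73, 2.73], [-0.86, 2.22], [0.23, 2.46], [-1.11, 4.25], [0.08, 2.63], [-2.82, 2.82]. Speed limits (rad/s): [2.79, 2.79, 3.14, 3.14, 3.14, 3.14].

## Interface

Orientations are given as a 3x3 rotation matrix whose columns are the frame's x, y, z axes.
In Python, from workcell import observe, cams, order, arm gives the robot as it stands.
- The arm moves only by the tool apply_moves, never from a script. Its argument "increments" is a list of rows, each a list of 3 entries, a list of its own where there are three numbers: the shift along the tool's x, y, z in m, then the turn about the tool's z in rad, then the opening, from -1 (shut) to 1 (fully open). In form: [[[x, y, z], yaw, jaw], ...]. A call has 1 to 10 rows; each row shifts and turns the commanded pose from where the row before left it, along the tool's axes as they then stand; what a row does not reach is not made up. A row lasts 1/12 s, in which the tool goes at most 41.7 mm and 7.16 degrees, less where a joint would pass 70% of its speed; a pose out of reach is approached as far as the arm can. A call is refused whole if a number of a shift passes 0.0417 or a number of a turn 0.125, either way. A call with a gripper value outside its range is refused whole. The fingers move at their own pace and stop on an object; "newtons" is the grip in N (left out, the last holds). Time passes only in rows, so rows that do not move let the fingers close. It gives the time, the measured TCP pose, the force, the opening and the grip force at its end, in the units of the state.
- observe(): the state, without advancing time (a new reading comes with each control period).
- cams.get_image(name): name is "scene" or "top"; returns the picture (480x640x3 uint8, red, green, blue); there is no depth.
- cams.camera_info(name): a dict with "fx", "fy", "cx", "cy" (pixels), "camera_from_world" (4x4, takes a point from world to camera coordinates). Camera axes: x right, y down, z forward; pixel columns grow to the right and rows downward; lengths in m; the calibration is good to about 2 mm. A picture is of the moment at which its call begins. camera_info takes no time and is no camera call.
- order.job_done(): hands the job in; it is judged then, once.
Trained networks look in the newest picture that a camera, given by its name, has taken for a name from the list of things; names that differ only in an ending like _2 or _b are one class to them, and where a whole thing is asked for, a point or a joint stands for the part that bears it (a point fixed in the world has none). Each returns a list of dicts, best first, with "conf" (0 to 1); they miss things now and then, are a little off and sometimes report something else, mostly with a low value. They report only what shows in the picture. A call takes as long as a camera call. They do not tell look-alikes from the thing itself.
- cams.spot_in(camera, query): "location" ([column, row] in pixels, amid what is visible of it).
The state is a dict: "time_s": time; "joints": joint angles; "joint_velocities": joint speeds; "joint_torque": joint torques, N m; "ee_pos": TCP position; "tool_rot": TCP orientation; "wrist_force": force on the tool from outside, world axes, zero at the start; "moment": the same for the moment, N m; "width": finger opening in m; "grasp_force": force on a finger pad.
Only numpy, scipy, OpenCV 4.12 (cv2) and the standard library are available. Lean on these libraries where they do the work, as an engineer would, in place of code of your own. Each camera call takes 0.05 s, during which the arm holds its last target. There are 200 camera calls.

## Working session

There is one attempt and no reset: what is moved stays moved. The work goes in short steps, Python scripts to look and compute and a tool call to move; the robot and the scene stay as the last step left them, time stands still between calls to the robot, and variables do not carry over. Pictures are saved under pics/ and viewed, at most 10 in all, crops included, and the job is handed in when it is done.

Besides the shell and the picture viewer there is one more tool, called after "Request:" as name(argument=value, ...) on one line, values as JSON. apply_moves: Moves the arm, as the interface text tells. Its arguments: {"type":"object","properties":{"increments":{"type":"array","items":{"type":"array"}},"newtons":{"type":"number"}},"required":["increments"]}

```bash
ls; mkdir -p pics; python3 - <<'E'
from workcell import observe, cams, order, arm
import cv2, numpy as np
np.set_printoptions(precision=4,suppress=True)
print(observe()); print([a for a in dir(arm) if a[0]!='_'], arm.tcp_to_grasp)
for n in ("scene","top"):
    cv2.imwrite(f"pics/{n}0.png",cams.get_image(n)[:,:,::-1])
    i=cams.camera_info(n); print(n,i)
for n in ("scene","top"):
    for q in ("broad_chisel","narrow_chisel","broad_chisel_edge","narrow_chisel_edge","rack","tray","stop_a"):
        print(n,q,[(np.round(d["location"]),round(d["conf"],2)) for d in cams.spot_in(n,q)[:4]])
E
```

```text
pics
{'time_s': 0.0, 'joints': array([ 1.1015,  0.2074,  1.5429,  0.    ,  1.3935, -0.1505]), 'joint_velocities': array([ 0.0003,  0.0024, -0.0006,  0.0014, -0.0007, -0.0006]), 'joint_torque': array([  0.0006, -37.0893, -28.1412,   0.0699,   0.0363,  -0.0002]), 'ee_pos': array([0.1798, 0.5453, 0.2043]), 'tool_rot': array([[-0.9496,  0.3134, -0.001 ],
       [ 0.3134,  0.9496, -0.002 ],
       [ 0.0003, -0.0022, -1.    ]]), 'wrist_force': array([0.9074, 0.509 , 0.1032]), 'moment': array([ 0.011 , -0.02  , -0.0086]), 'grasp_force': 0.0, 'width': 0.094286626428127}
['PlanningError', 'tcp_to_grasp'] 0.0188
scene {'fx': 502.4948874987409, 'fy': 502.4948874987409, 'cx': 323.1210961427762, 'cy': 237.12867407396985, 'camera_from_world': array([[-0.7832,  0.6217,  0.0065,  0.4078],
       [ 0.4819,  0.6136, -0.6255, -0.1835],
       [-0.3929, -0.4868, -0.7802,  1.7674],
       [ 0.    ,  0.    ,  0.    ,  1.    ]])}
top {'fx': 542.6254344670048, 'fy': 542.6254344670048, 'cx': 314.0187108869591, 'cy': 240.75077552461727, 'camera_from_world': array([[ 0.0129, -0.9998,  0.0145, -0.0071],
       
[... 401 characters left out ...]
ene narrow_chisel_edge [(array([388., 290.]), 0.61)]
scene rack [(array([374., 294.]), 0.69), (array([285., 216.]), 0.23), (array([228., 160.]), 0.21)]
scene tray [(array([285., 218.]), 0.8)]
scene stop_a []
top broad_chisel [(array([193., 358.]), 0.94), (array([430., 362.]), 0.81), (array([251., 224.]), 0.64)]
top narrow_chisel [(array([208., 245.]), 0.88), (array([404., 136.]), 0.23)]
top broad_chisel_edge [(array([434., 366.]), 0.81), (array([246., 222.]), 0.69)]
top narrow_chisel_edge [(array([207., 239.]), 0.71)]
top rack [(array([226., 221.]), 0.57), (array([515., 218.]), 0.22)]
top tray [(array([400., 229.]), 0.85)]
top stop_a [(array([227., 221.]), 0.23), (array([402., 227.]), 0.22)]
```

View pics/top0.png

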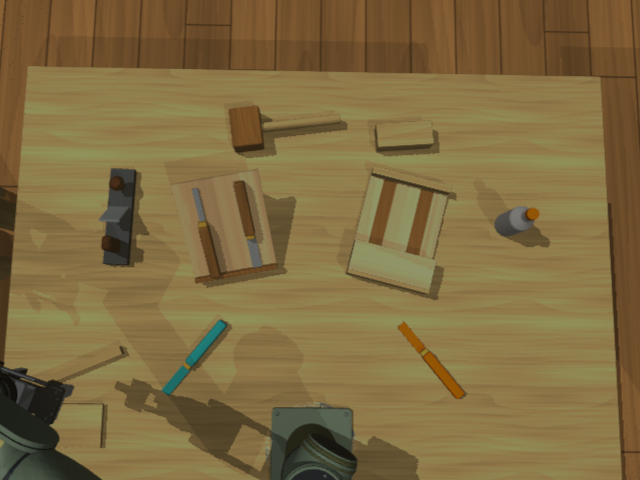

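View pics/scene0.png

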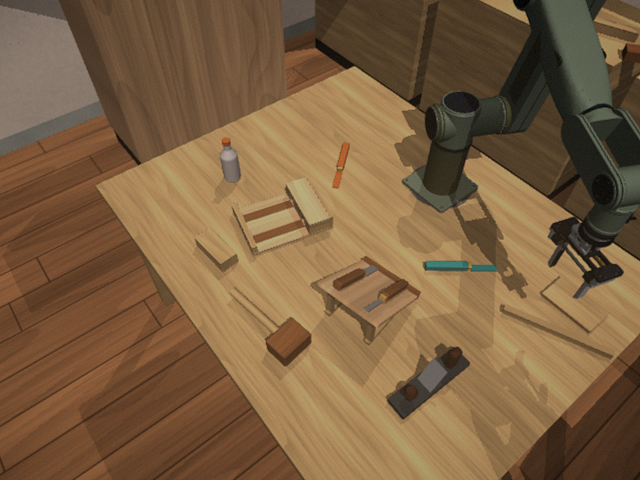

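The rack holds the two real chisels, top view: broad at (247,222), blade down the slope, and narrow at (206,232), blade up. The turquoise one at (196,357) and the orange one at (432,360) lie on the bench and are look-alikes. The tray is at (400,232). I'll confirm this in enlarged crops and use them to read off corners.

```bash
python3 - <<'E'
import cv2
t=cv2.imread("pics/top0.png"); s=cv2.imread("pics/scene0.png")
def crop(im,x,y,w,h,k,n):
    c=cv2.resize(im[y:y+h,x:x+w],None,fx=k,fy=k,interpolation=cv2.INTER_CUBIC)
    for i in range(0,w,20): cv2.putText(c,str(x+i),(i*k,8),0,.3,(0,0,255),1); cv2.line(c,(i*k,0),(i*k,c.shape[0]),(0,0,255) if 0 else (90,90,90),1) if i%20==0 else 0
    for j in range(0,h,20): cv2.putText(c,str(y+j),(0,j*k+8),0,.3,(0,0,255),1); cv2.line(c,(0,j*k),(c.shape[1],j*k),(90,90,90),1)
    cv2.imwrite(n,c)
crop(t,160,160,130,130,4,"pics/c1.png")
crop(t,335,160,130,145,4,"pics/c2.png")
crop(s,225,170,200,170,4,"pics/c3.png") if 0 else crop(s,225,170,200,150,4,"pics/c3.png")
E
```

```text
(no output)
```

View pics/c1.png

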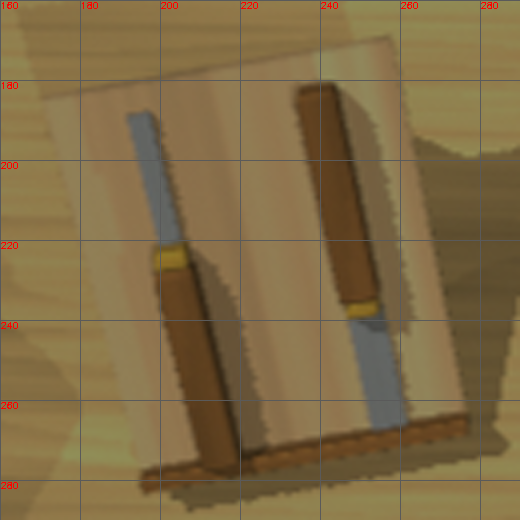

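View pics/c2.png

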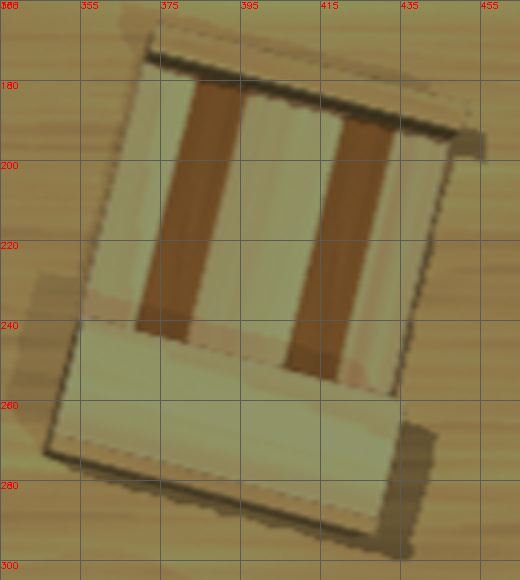

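View pics/c3.png

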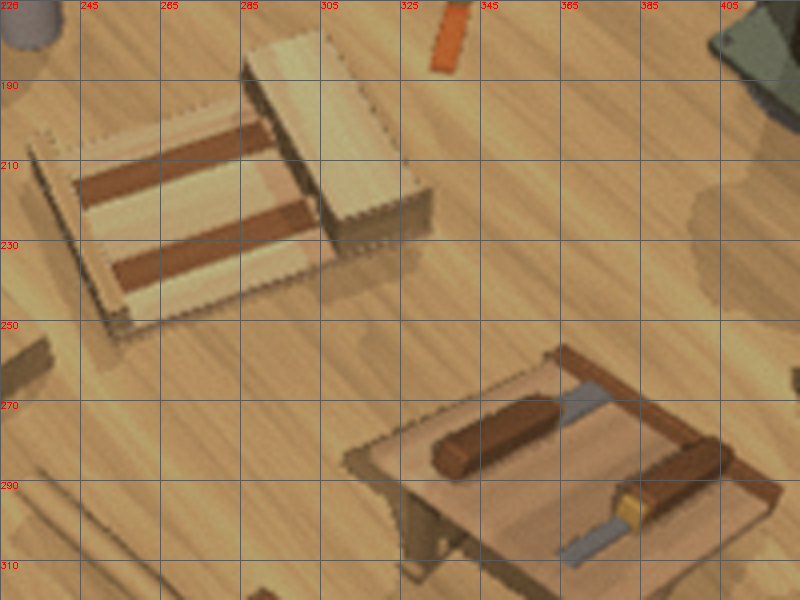

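Crops confirm it. The broad chisel's blade (about 8 px wide) points down the slope at (258,266), with its handle end at (239,182). The narrow chisel's blade (about 6 px) points up at (195,188), with its handle end on the ledge at (215,277). I'll fit the poses with both cameras.

```bash
cat > h.py <<'E'
import numpy as np, cv2
from scipy.optimize import least_squares
from workcell import observe, cams, order, arm
np.set_printoptions(precision=4,suppress=True)
I={n:cams.camera_info(n) for n in("top","scene")}
def proj(n,P):
    i=I[n]; T=i["camera_from_world"]; c=np.atleast_2d(P)@T[:3,:3].T+T[:3,3]
    return np.c_[i["fx"]*c[:,0]/c[:,2]+i["cx"],i["fy"]*c[:,1]/c[:,2]+i["cy"]]
def back(n,uv,z):   # world point on plane z
    i=I[n];T=i["camera_from_world"];R=T[:3,:3];C=-R.T@T[:3,3]
    d=R.T@np.array([(uv[0]-i["cx"])/i["fx"],(uv[1]-i["cy"])/i["fy"],1]);return C+d*(z-C[2])/d[2]
def w(p,L):  # local->world for planar pose x,y,yaw
    c,s=np.cos(p[2]),np.sin(p[2]);L=np.atleast_2d(L)
    return np.c_[p[0]+c*L[:,0]-s*L[:,1],p[1]+s*L[:,0]+c*L[:,1],L[:,2]]
def slope(s,y,n): # rack bed coords -> rack local
    c,q=np.cos(np.pi/6),.5
    return [s*c-n*q,y,.085+s*q+n*c]
def fit(obs,x0):
    def r(p): return np.concatenate([(proj(n,w(p,L))[0]-uv) for n,L,uv in obs])
    f=least_squares(r,x0,loss="soft_l1"); return f.x,r(f.x).reshape(-1,2)
E
python3 - <<'E'
from h import *
T1=lambda u,v:np.array([160+u/4,160+v/4])-.37; T2=lambda u,v:np.array([335+u/4,160+v/4])-.37; S=lambda u,v:np.array([225+u/4,170+v/4])-.37
o=[("top",[-.067,.1,.06],T2(82,318)),("top",[-.067,-.1,.06],T2(394,397)),("top",[-.14,.1,.06],T2(50,435)),("top",[-.14,-.1,.06],T2(376,517)),
("scene",[-.067,.1,.06],S(334,222)),("scene",[-.067,-.1,.06],S(246,60)),("scene",[-.14,.1,.06],S(432,188)),("scene",[-.14,-.1,.06],S(322,30))]
p,r=fit(o,[.5,-.15,-.2]); print("tray",p,np.degrees(p[2])); print(r.T)
q,r2=fit(o[:4],p);print("top only",q); q,r2=fit(o[4:],p);print("scene only",q)
for n,P in (("top",[.107,.1,.042]),("top",[.107,-.1,.042]),("top",[.107,.1,.012]),("top",[.107,.048,.012]),("top",[-.067,.048,.012])):
    print(P,(proj(n,w(p,P))[0]-[335,160])*4)
o=[("top",slope(.125,.1,0),T1(42,99)),("top",slope(.125,-.1,0),T1(390,37)),("top",slope(-.125,-.1,.014),T1(467,412)),("top",slope(-.125,.1,.014),T1(140,470)),
("scene",slope(.125,-.1,0),S(345,455)),("scene",slope(-.125,-.1,.014),S(560,345)),("scene",slope(-.125,.1,.014),S(782,488))]
p,r=fit(o,[.5,.2,.2]); print("rack",p,np.degrees(p[2])); print(r.T)
ch=[]
# chisel feature clicks: broad
def cf(obs,sg):
    def res(v):  # v: s of origin, y, dyaw small
        out=[]
        for n,(cx,cy,cz),uv in obs:
            L=slope(v[0]+sg*cx,v[1]+sg*cy+v[2]*cx,cz); out.append(proj(n,w(p,L))[0]-uv)
        return np.concatenate(out)
    f=least_squares(res,[0,-.048*(1 if sg<0 else -1),0],loss="soft_l1",x_scale=[.01,.01,.1]); return f.x,res(f.x).reshape(-1,2)
b=[("top",(-.11,-.012,.024),T1(296,92)),("top",(-.11,.012,.024),T1(334,85)),("top",(.02,-.012,.024),T1(338,304)),("top",(.02,.012,.024),T1(378,297)),("top",(.11,-.011,.005),T1(374,429)),("top",(.11,.011,.005),T1(406,424))]
nn=[("top",(.11,.0065,.005),T1(128,114)),("top",(.11,-.0065,.005),T1(152,111)),("top",(.02,.012,.024),T1(155,271)),("top",(.02,-.012,.024),T1(190,264)),("top",(-.11,.012,.024),T1(205,476)),("top",(-.11,-.012,.024),T1(238,470))]
for k,ob,sg in(("broad",b,-1),("narrow",nn,1)):
    v,rr=cf(ob,sg); print(k,v); print(rr.T)
E
```

```text
tray [ 0.542  -0.208  -0.2311] -13.242338072414997
[[-1.3747  1.7103 -0.4967 -0.3757  1.4127 -1.0977 -2.0502 -0.1689]
 [-0.0914  0.3139  0.1138 -0.0241 -0.3737 -1.2913  0.7021 -0.243 ]]
top only [ 0.5422 -0.2088 -0.2311]
scene only [ 0.541  -0.2041 -0.2188]
[0.107, 0.1, 0.042] [137.975   48.8979]
[0.107, -0.1, 0.042] [453.0469 126.5735]
[0.107, 0.1, 0.012] [132.4702  60.5764]
[0.107, 0.048, 0.012] [212.4721  80.307 ]
[-0.067, 0.048, 0.012] [149.5052 345.8963]
rack [0.5262 0.2099 0.1951] 11.177448560896714
[[-0.5796 -0.0972  0.3765  0.4989  4.9965 -0.4178 -0.7173]
 [-2.7018 -2.5535  4.0395  4.4343 -1.0364  0.3922  1.0313]]
broad [-0.0069 -0.0527  0.0028]
[[-0.649   0.43    0.3133  0.4555 -0.8601  0.0594]
 [ 0.3885  0.2732  0.1772  0.1016 -0.4221 -0.7968]]
narrow [-0.0077  0.0487 -0.0089]
[[ 0.2195 -0.0995 -0.76    0.82   -1.0097  0.654 ]
 [ 0.1586 -0.0923  0.76    0.6617 -0.7384 -1.0467]]
```

```bash
python3 - <<'E'
from h import *
t=cv2.imread("pics/top0.png"); s=cv2.imread("pics/scene0.png")
def rects(im,box):
    x,y,ww,hh=box; k=4
    c=cv2.resize(im[y:y+hh,x:x+ww],None,fx=k,fy=k,interpolation=cv2.INTER_CUBIC)
    g=c.astype(int); m=((g[...,2]-g[...,0]>g[...,2]*.55)&(g[...,2]<150)&(g[...,2]>40)&(g[...,1]<.68*g[...,2])).astype(np.uint8)*255
    m=cv2.morphologyEx(m,cv2.MORPH_OPEN,np.ones((5,5)))
    out=[]
    for ct in cv2.findContours(m,cv2.RETR_EXTERNAL,cv2.CHAIN_APPROX_NONE)[0]:
        if cv2.contourArea(ct)>800:
            r=cv2.minAreaRect(ct); b=cv2.boxPoints(r)/k+[x,y]-.37; out.append((cv2.contourArea(ct)/16,np.round(b,1).tolist()))
    return out
for a in rects(t,(340,170,120,90)): print("tray top",a)
for a in rects(s,(235,190,75,65)): print("tray scene",a)
for a in rects(t,(170,170,110,100)): print("rack top",a)
for a in rects(s,(325,260,85,50)): print("rack scene",a)
for n in("top","scene"):
  print(n,cams.camera_info(n)["camera_from_world"][0])
E
```

```text
tray scene (331.5, [[252.6, 235.6], [300.8, 219.4], [303.1, 226.2], [254.9, 242.5]])
tray scene (291.96875, [[243.2, 215.0], [290.3, 199.7], [292.3, 205.9], [245.2, 221.3]])
rack scene (244.25, [[331.4, 281.7], [361.9, 266.5], [366.5, 275.6], [336.0, 290.8]])
rack scene (355.8125, [[353.3, 276.5], [366.0, 256.3], [412.3, 285.2], [399.6, 305.5]])
top [ 0.0129 -0.9998  0.0145 -0.0071]
scene [-0.7832  0.6217  0.0065  0.4078]
```

```bash
python3 - <<'E'
from h import *
T2=lambda u,v:np.array([335+u/4,160+v/4])-.37; S=lambda u,v:np.array([225+u/4,170+v/4])-.37
# image line (two px pts) <-> tray-local line (two pts)
def L(n,a,b,P,Q): return (n,np.array(a),np.array(b),P,Q)
mid=lambda a,b:(np.array(a)+b)/2
lines=[L("top",mid(T2(196,82),T2(247,97)),mid(T2(136,330),T2(187,343)),[.1,.048,.012],[-.06,.048,.012]),
L("top",mid(T2(343,118),T2(394,130)),mid(T2(284,368),T2(337,382)),[.1,-.048,.012],[-.06,-.048,.012]),
L("scene",(253.75,239),(302,222.8),[.1,.048,.012],[-.06,.048,.012]),
L("scene",(244.2,218),(291.3,202.8),[.1,-.048,.012],[-.06,-.048,.012]),
L("top",T2(82,318),T2(394,397),[-.067,.095,.06],[-.067,-.095,.06]),
L("scene",S(334,222),S(246,60),[-.067,.095,.06],[-.067,-.095,.06]),
L("top",T2(148,55),T2(457,131),[.107,.095,.042],[.107,-.095,.042])]
def r(p,ls=lines):
    o=[]
    for n,a,b,P,Q in ls:
        d=(b-a)/np.hypot(*(b-a)); nn=np.array([-d[1],d[0]])
        o+=list((proj(n,w(p,[P,Q]))-a)@nn)
    return np.array(o)
for nm,ls in(("all",lines),("top",[l for l in lines if l[0]=="top"]),("scene",[l for l in lines if l[0]=="scene"])):
    f=least_squares(r,[.54,-.208,-.23],kwargs={"ls":ls}); print(nm,f.x,r(f.x,ls).reshape(-1,2).tolist())
E
```

```text
all [ 0.5408 -0.2125 -0.2389] [[0.10402994616892898, 0.22809271264404613], [-0.2500939861352653, 0.03368362014766219], [0.07602119595311067, -0.24220809957912287], [0.10228877232114993, -0.1868725940547661], [-0.01666936951697864, 0.24781438695929628], [1.149340353560202, -0.09151394794135548], [-0.8453392250633869, -0.21951865027783032]]
top [ 0.5403 -0.2126 -0.2342] [[0.22486467770988233, 0.048434426024534315], [-0.12866780500628572, -0.1459951246165471], [0.3733930165271725, 0.27013461039820175], [-0.47338279310553194, -0.1991740052670986]]
scene [ 0.5427 -0.2124 -0.254 ] [[-0.15102617887789885, 0.11927235066027582], [-0.10996664653798925, 0.15067487255168885], [0.1728439091101502, -0.18466647442571413]]
```

```bash
python3 - <<'E'
from h import *
T1=lambda u,v:np.array([160+u/4,160+v/4])-.37; S=lambda u,v:np.array([225+u/4,170+v/4])-.37
R=[("top",slope(.125,.1,0),T1(42,99)),("top",slope(.125,-.1,0),T1(390,37)),("top",slope(-.117,-.1,.014),T1(467,412)),("top",slope(-.117,.1,.014),T1(140,470))]
b=[("top",(-.11,-.012,.024),T1(296,92)),("top",(-.11,.012,.024),T1(334,85)),("top",(.02,-.012,.024),T1(338,304)),("top",(.02,.012,.024),T1(378,297)),("top",(.11,-.011,.005),T1(374,429)),("top",(.11,.011,.005),T1(406,424)),("scene",(.11,0,.005),S(602,388))]
nn=[("top",(.11,.0065,.005),T1(128,114)),("top",(.11,-.0065,.005),T1(152,111)),("top",(.02,.012,.024),T1(155,271)),("top",(.02,-.012,.024),T1(190,264)),("top",(-.11,.012,.024),T1(205,476)),("top",(-.11,-.012,.024),T1(238,470)),("scene",(.11,0,.005),S(565,560))]
def res(v,full=0):
    o=[]
    for n,l,uv in R: o.append(proj(n,w(v[:3],l))[0]-uv)
    for obs,sg,(s0,y0) in((b,-1,v[3:5]),(nn,1,v[5:7])):
        for n,(cx,cy,cz),uv in obs: o.append(proj(n,w(v[:3],slope(s0+sg*cx,y0+sg*cy,cz)))[0]-uv)
    return np.concatenate(o)
f=least_squares(res,[.526,.21,.195,-.007,-.05,-.007,.048],loss="soft_l1",x_scale=.01);v=f.x
print(v);print(res(v).reshape(-1,2).round(1).tolist())
for k,sg,s0,y0 in(("broad",-1,v[3],v[4]),("narrow",1,v[5],v[6])):
    for cx in(-.11,-.08,-.06,-.045,-.02,0,.11): print(k,cx,w(v[:3],slope(s0+sg*cx,y0,0))[0],"mid handle",w(v[:3],slope(s0+sg*cx,y0,.012))[0])
E
```

```text
[ 0.5231  0.2091  0.1932 -0.0035 -0.0526 -0.0046  0.0486]
[[-0.2, -1.4], [0.3, -1.1], [0.0, 2.5], [-0.1, 2.8], [-0.7, 0.4], [0.3, 0.3], [0.3, 0.3], [0.5, 0.2], [-0.8, -0.3], [0.1, -0.7], [-0.6, 0.6], [-0.1, 0.2], [-0.4, -0.0], [-0.8, 0.8], [0.8, 0.7], [-0.7, -0.7], [1.0, -1.0], [-0.5, -0.2]]
broad -0.11 [0.6236 0.1752 0.1382] mid handle [0.6177 0.174  0.1486]
broad -0.08 [0.5981 0.1702 0.1232] mid handle [0.5922 0.169  0.1336]
broad -0.06 [0.5811 0.1669 0.1132] mid handle [0.5752 0.1657 0.1236]
broad -0.045 [0.5684 0.1644 0.1057] mid handle [0.5625 0.1632 0.1161]
broad -0.02 [0.5471 0.1602 0.0932] mid handle [0.5412 0.1591 0.1036]
broad 0 [0.5301 0.1569 0.0832] mid handle [0.5242 0.1557 0.0936]
broad 0.11 [0.4366 0.1386 0.0282] mid handle [0.4308 0.1374 0.0386]
narrow -0.11 [0.4164 0.2377 0.0277] mid handle [0.4105 0.2365 0.0381]
narrow -0.08 [0.4418 0.2427 0.0427] mid handle [0.436  0.2415 0.0531]
narrow -0.06 [0.4588 0.246  0.0527] mid handle [0.453  0.2448 0.0631]
narrow -0.045 [0.4716 0.2485 0.0602] mid handle [0.4657 0.2473 0.0706]
narrow -0.02 [0.4928 0.2526 0.0727] mid handle [0.487  0.2515 0.0831]
narrow 0 [0.5098 0.256  0.0827] mid handle [0.504  0.2548 0.0931]
narrow 0.11 [0.6033 0.2743 0.1377] mid handle [0.5974 0.2731 0.1481]
```

```bash
cat >> h.py <<'E'
def go(target,psi=None):
    s=observe(); x=s["tool_rot"][:,0]; a=np.arctan2(x[1],x[0]); d=np.array(target)-s["ee_pos"]
    p=a if psi is None else psi; c,q=np.cos(p),np.sin(p)
    turn=0 if psi is None else -(psi-a)
    print("t",s["time_s"],"pos",s["ee_pos"],"psi",a%(2*np.pi),"q6",s["joints"][5],"F",s["wrist_force"],"w",s["width"],"g",s["grasp_force"])
    print("  turn",(turn+np.pi)%(2*np.pi)-np.pi,"then tool dxyz",np.array([c*d[0]+q*d[1],q*d[0]-c*d[1],-d[2]]))
TR=(.541,-.2125,-.237)
def tray(x,y,z): return w(TR,[x,y,z])[0]
E
```

Request:
apply_moves(increments=[[[0,0,-0.012],-0.103,1],[[0,0,-0.012],-0.103,1],[[0,0,-0.012],-0.103,1],[[0,0,-0.012],-0.103,1],[[0,0,-0.012],-0.103,1]])

```text
time_s: 1.22
ee_pos: [0.1802, 0.546, 0.266]
tool_rot: [[-0.98, -0.2, -0.0], [-0.2, 0.98, -0.0], [0.0, -0.0, -1.0]]
wrist_force: [-0.2, 0.6, 0.1]
width: 0.094
grasp_force: 0.0
```

Request:
apply_moves(increments=[[[-0.0195,-0.03,0],0,1],[[-0.0195,-0.03,0],0,1],[[-0.0195,-0.03,0],0,1],[[-0.0195,-0.03,0],0,1],[[-0.0195,-0.03,0],0,1],[[-0.0195,-0.03,0],0,1],[[-0.0195,-0.03,0],0,1],[[-0.0195,-0.03,0],0,1]])

```text
time_s: 1.88
ee_pos: [0.381, 0.3397, 0.2657]
tool_rot: [[-0.981, -0.195, 0.001], [-0.195, 0.981, 0.0], [-0.001, 0.0, -1.0]]
wrist_force: [0.9, 0.2, 0.4]
width: 0.0941
grasp_force: 0.0
```

Request:
apply_moves(increments=[[[-0.0195,-0.03,0],0,1],[[-0.0195,-0.03,0],0,1],[[-0.0195,-0.03,0],0,1],[[-0.0195,-0.03,0],0,1],[[-0.0195,-0.03,0],0,1],[[-0.0195,-0.03,0],0,1],[[-0.0195,-0.03,0],0,1],[[0,0,0],0,1]])

```text
time_s: 2.55
ee_pos: [0.5586, 0.1567, 0.2651]
tool_rot: [[-0.982, -0.189, 0.002], [-0.189, 0.982, -0.003], [-0.002, -0.003, -1.0]]
wrist_force: [-0.4, 0.1, -0.1]
width: 0.0939
grasp_force: 0.0
```

```bash
python3 -c "
from h import *
go([.554,.1616,.106],3.335)"
```

```text
t 2.55 pos [0.5586 0.1567 0.2651] psi 3.331617411620925 q6 -1.6346734602159838 F [-0.4086  0.0594 -0.1183] w 0.09390447532545787 g 0.0
  turn -0.0033825883790754574 then tool dxyz [0.0036 0.0057 0.1591]
```

Request:
apply_moves(increments=[[[0.0036,0.0057,0.025],0,1],[[0,0,0.03],0,1],[[0,0,0.03],0,1],[[0,0,0.03],0,1],[[0,0,0.024],0,1],[[0,0,0.01],0,1],[[0,0,0],0,1]])

```text
time_s: 3.13
ee_pos: [0.5474, 0.1666, 0.1133]
tool_rot: [[-0.981, -0.195, -0.007], [-0.195, 0.981, -0.001], [0.007, 0.001, -1.0]]
wrist_force: [-0.4, 1.2, 0.4]
width: 0.0938
grasp_force: 0.0
```

```bash
python3 -c "
from h import *
go([.554,.1616,.106],3.335)"
```

```text
t 3.1333 pos [0.5474 0.1666 0.1133] psi 3.338088023817459 q6 -1.6232471598100153 F [-0.438   1.1641  0.3833] w 0.09383056683186167 g 0.0
  turn 0.0030880238174590957 then tool dxyz [-0.0055 -0.0062  0.0073]
```

Request:
apply_moves(increments=[[[0,0,0],0,1],[[0,0,0],0,1]])

```text
time_s: 3.3
ee_pos: [0.5518, 0.167, 0.1186]
tool_rot: [[-0.981, -0.195, 0.004], [-0.195, 0.981, 0.001], [-0.004, -0.0, -1.0]]
wrist_force: [0.3, 0.4, -0.0]
width: 0.0942
grasp_force: 0.0
```

```bash
python3 -c "
from h import *
go([.554,.1616,.106],3.335)"
```

```text
t 3.3 pos [0.5518 0.167  0.1186] psi 3.338057197853545 q6 -1.6234523616048882 F [ 0.2612  0.4417 -0.0275] w 0.09418326132857108 g 0.0
  turn 0.0030571978535451905 then tool dxyz [-0.0011 -0.0057  0.0126]
```

Request:
apply_moves(increments=[[[-0.001,-0.0055,0.008],0,1],[[0,0,0.0045],0,1],[[0,0,0],0,1],[[0,0,0],0,1]])

```text
time_s: 3.63
ee_pos: [0.5523, 0.1612, 0.104]
tool_rot: [[-0.981, -0.195, -0.0], [-0.195, 0.981, -0.0], [0.0, -0.0, -1.0]]
wrist_force: [0.2, -1.0, 0.2]
width: 0.0941
grasp_force: 0.1
```

Request:
apply_moves(increments=[[[0,0,0],0,-0.3],[[0,0,0],0,-0.7],[[0,0,0],0,-1],[[0,0,0],0,-1],[[0,0,0],0,-1],[[0,0,0],0,-1],[[0,0,0],0,-1],[[0,0,0],0,-1]], newtons=40)

```text
time_s: 4.3
ee_pos: [0.5522, 0.1614, 0.104]
tool_rot: [[-0.981, -0.195, -0.0], [-0.195, 0.981, -0.0], [0.0, -0.0, -1.0]]
wrist_force: [0.2, -0.4, 1.2]
width: 0.0438
grasp_force: 0.2
```

```bash
python3 -c "
from h import *
go([.554,.1616,.106],3.335)"
```

```text
t 4.3 pos [0.5522 0.1614 0.104 ] psi 3.3377966396553607 q6 -1.6330788951620836 F [ 0.2019 -0.4151  1.2436] w 0.04382757470545275 g 0.21654323616530746
  turn 0.0027966396553607 then tool dxyz [-0.0018 -0.0001 -0.002 ]
```

Request:
apply_moves(increments=[[[0,0,0],0,-1],[[0,0,0],0,-1],[[0,0,0],0,-1],[[0,0,0],0,-1],[[0,0,0],0,-1],[[0,0,0],0,-1]])

```text
time_s: 4.8
ee_pos: [0.5523, 0.1614, 0.104]
tool_rot: [[-0.981, -0.195, 0.0], [-0.195, 0.981, -0.0], [-0.0, -0.0, -1.0]]
wrist_force: [-0.3, 0.3, 0.3]
width: 0.024
grasp_force: 40.3
```

Request:
apply_moves(increments=[[[0,0,-0.005],0,-1],[[0,0,-0.015],0,-1],[[0,0,-0.025],0,-1],[[0,0,-0.03],0,-1],[[0,0,-0.03],0,-1],[[0,0,-0.025],0,-1],[[0,0,-0.01],0,-1],[[0,0,0],0,-1],[[0,0,0],0,-1]])

```text
time_s: 5.55
ee_pos: [0.552, 0.1614, 0.2434]
tool_rot: [[-0.981, -0.195, -0.0], [-0.195, 0.981, -0.0], [0.0, 0.0, -1.0]]
wrist_force: [-0.3, -0.5, -1.2]
width: 0.0236
grasp_force: 40.0
```

```bash
python3 -c "
from h import *
cv2.imwrite('pics/s1.png',cv2.resize(cams.get_image('scene')[100:340,200:520,::-1],None,fx=2.5,fy=2.5))
print(tray(.065,.048,.2))
go(tray(.065,.048,.2),2.9046)"
```

```text
[ 0.6155 -0.1811  0.2   ]
t 5.6 pos [0.5511 0.1612 0.242 ] psi 3.337808134304596 q6 -1.6331252920651051 F [-0.2556 -0.475  -1.5097] w 0.023588465245694263 g 39.99880313873291
  turn 0.43320813430459637 then tool dxyz [-0.1429 -0.3177  0.042 ]
```

View pics/s1.png

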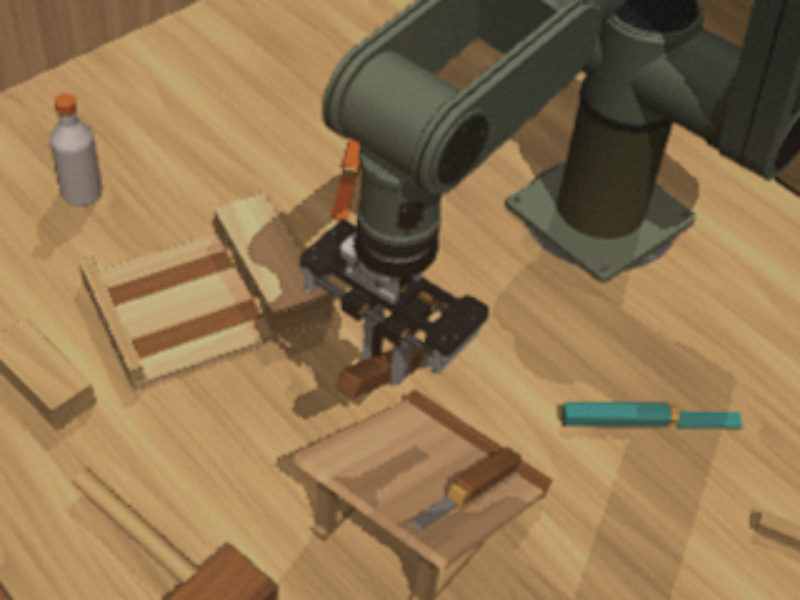

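The broad chisel is held (handle end at (350,385) in the crop) and its slope looks unchanged. I'm carrying it over channel A.

Request:
apply_moves(increments=[[[0,0,0],0.0866,-1],[[0,0,0],0.0866,-1],[[0,0,0],0.0866,-1],[[0,0,0],0.0866,-1],[[0,0,0],0.0866,-1]])

```text
time_s: 6.02
ee_pos: [0.5505, 0.1611, 0.2406]
tool_rot: [[-0.971, 0.239, -0.006], [0.239, 0.971, -0.001], [0.005, -0.002, -1.0]]
wrist_force: [-1.0, -0.6, -1.2]
width: 0.0237
grasp_force: 40.0
```

Request:
apply_moves(increments=[[[-0.007,-0.016,0],0,-1],[[-0.0143,-0.0318,0],0,-1],[[-0.0143,-0.0318,0],0,-1],[[-0.0143,-0.0318,0],0,-1],[[-0.0143,-0.0318,0],0,-1],[[-0.0143,-0.0318,0],0,-1],[[-0.0143,-0.0318,0],0,-1],[[-0.0143,-0.0318,0],0,-1],[[-0.0143,-0.0318,0],0,-1],[[-0.0143,-0.0318,0],0,-1]])

```text
time_s: 6.85
ee_pos: [0.6118, -0.1653, 0.2404]
tool_rot: [[-0.972, 0.235, -0.005], [0.235, 0.972, 0.002], [0.006, 0.001, -1.0]]
wrist_force: [0.8, -0.7, -0.3]
width: 0.0235
grasp_force: 40.0
```

Request:
apply_moves(increments=[[[-0.007,-0.016,0.01],0,-1],[[0,0,0.02],0,-1],[[0,0,0.012],0,-1],[[0,0,0],0,-1],[[0,0,0],0,-1]])

```text
time_s: 7.27
ee_pos: [0.6147, -0.1796, 0.199]
tool_rot: [[-0.972, 0.234, -0.005], [0.234, 0.972, 0.003], [0.006, 0.001, -1.0]]
wrist_force: [0.1, 0.1, -0.6]
width: 0.0236
grasp_force: 40.0
```

```bash
python3 -c "
from h import *
a=cams.get_image('scene')[150:270,220:380,::-1]; b=cams.get_image('top')[160:300,340:500,::-1]
cv2.imwrite('pics/s2.png',np.vstack([cv2.resize(a,None,fx=2.5,fy=2.5),cv2.resize(b[:115],None,fx=2.5,fy=2.5)]) if 0 else np.hstack([cv2.resize(a,(400,300)),cv2.resize(b,(400,350))[:300]]))
go(tray(.065,.048,.095),2.9046)"
```

```text
t 7.3667 pos [ 0.6165 -0.1803  0.2021] psi 2.9063069658108285 q6 -1.75471245944628 F [-0.1807 -0.4149 -0.3111] w 0.023298780449308176 g 39.99871015548706
  turn 0.0017069658108286312 then tool dxyz [ 0.0008 -0.0011  0.1071]
```

View pics/s2.png

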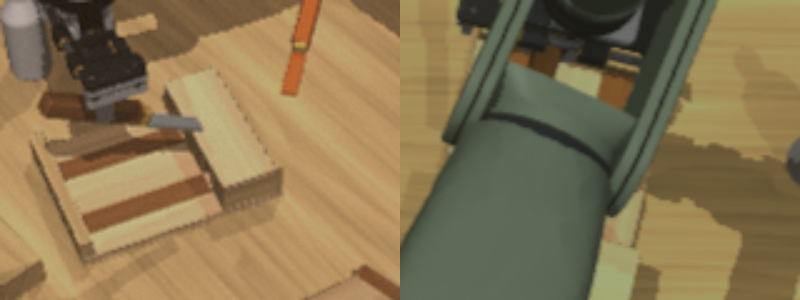

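Left crop: the broad chisel is held above the tray, with its blade tip at (201,130), scene pixel (300.5,202), and its handle end at (42,102), scene pixel (237,191). I'll check the pitch from these.

```bash
python3 -c "
from h import *
s=observe(); g=s['ee_pos']+[0,0,.006]
for th in (10,20,25,30,35,40):
    t=np.radians(th);c,q=np.cos(t),np.sin(t); L=.143
    f=lambda along,n:w((0,0,TR[2]),[[along*-c-(n)*-q*-1*-1 if 0 else -along*c-n*q*1*-1*-1,0,-along*q+n*c]])[0]+g
    print(th,'tip',proj('scene',f(L,-.007))[0],'handle end top',proj('scene',f(L-.22,.012))[0],'end bottom',proj('scene',f(L-.22,-.012))[0])
go(tray(.065,.048,.095),2.9046)"
```

```text
10 tip [303.3985 186.4373] handle end top [233.1817 194.7603] end bottom [232.8887 200.9503]
20 tip [301.286  192.6817] handle end top [234.4688 191.0903] end bottom [232.7412 197.5314]
25 tip [299.7832 195.7714] handle end top [235.4079 189.2563] end bottom [232.9714 195.7451]
30 tip [298.0005 198.8136] handle end top [236.5361 187.4437] end bottom [233.405  193.9264]
35 tip [295.9528 201.7899] handle end top [237.8451 185.668 ] end bottom [234.0403 192.0899]
40 tip [293.6557 204.6828] handle end top [239.3247 183.9446] end bottom [234.8739 190.2509]
t 7.3667 pos [ 0.6165 -0.1803  0.2021] psi 2.9063069658108285 q6 -1.75471245944628 F [-0.1807 -0.4149 -0.3111] w 0.023298780449308176 g 39.99871015548706
  turn 0.0017069658108286312 then tool dxyz [ 0.0008 -0.0011  0.1071]
```

Request:
apply_moves(increments=[[[0.001,-0.001,0.015],0,-1],[[0,0,0.025],0,-1],[[0,0,0.025],0,-1],[[0,0,0.022],0,-1],[[0,0,0.015],0,-1],[[0,0,0.005],0,-1],[[0,0,0],0,-1],[[0,0,0],0,-1]])

```text
time_s: 8.03
ee_pos: [0.6162, -0.1821, 0.0965]
tool_rot: [[-0.972, 0.234, 0.002], [0.234, 0.972, -0.001], [-0.002, -0.0, -1.0]]
wrist_force: [0.8, -0.5, -1.7]
width: 0.0239
grasp_force: 40.0
```

Request:
apply_moves(increments=[[[-0.002,0,0.006],0,-1],[[-0.003,0,0.006],0,-1],[[-0.003,0,0.006],0,-1],[[-0.003,0,0.006],0,-1],[[-0.003,0,0.006],0,-1],[[-0.002,0,0.006],0,-1],[[-0.002,0,0.005],0,-1],[[0,0,0],0,-1],[[0,0,0],0,-1]], newtons=30)

```text
time_s: 8.78
ee_pos: [0.6315, -0.186, 0.0526]
tool_rot: [[-0.972, 0.235, -0.003], [0.235, 0.972, 0.001], [0.003, 0.0, -1.0]]
wrist_force: [-0.1, -0.2, -0.0]
width: 0.0237
grasp_force: 30.0
```

```bash
python3 -c "
from h import *
cv2.imwrite('pics/s3.png',cv2.resize(cams.get_image('scene')[160:280,220:380,::-1],None,fx=4,fy=4))
go(tray(.038,.048,.053),2.9046)"
```

```text
t 8.8333 pos [ 0.6315 -0.1859  0.0527] psi 2.9048358415343003 q6 -1.751591829411009 F [ 0.0418 -0.2853 -0.6355] w 0.023801533772559346 g 29.999771118164062
  turn 0.00023584153430045163 then tool dxyz [ 0.0437  0.0009 -0.0003]
```

View pics/s3.png

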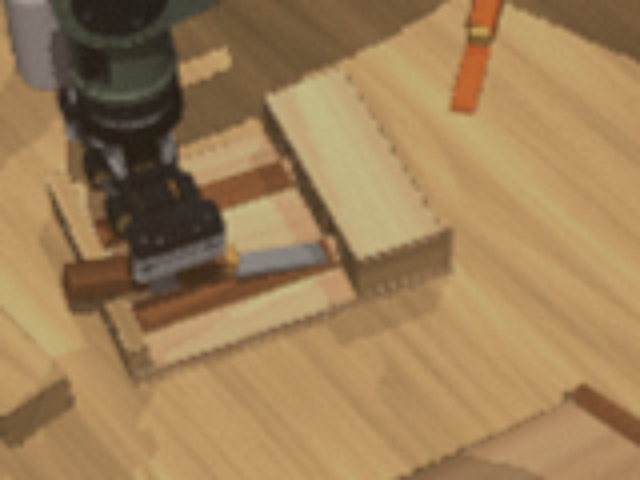

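Tip at crop (328,250), on the channel A strip just short of the cover. The handle is over the end wall at (70,285). Sliding it under the cover.

Request:
apply_moves(increments=[[[0.005,0.001,0],0,-1],[[0.01,0,0],0,-1],[[0.01,0,0],0,-1],[[0.01,0,0],0,-1],[[0.007,0,0],0,-1],[[0.003,0,0],0,-1],[[0,0,0],0,-1],[[0,0,0],0,-1]])

```text
time_s: 9.5
ee_pos: [0.5892, -0.1749, 0.0541]
tool_rot: [[-0.972, 0.235, 0.0], [0.235, 0.972, -0.0], [-0.0, 0.0, -1.0]]
wrist_force: [0.3, -0.1, -0.6]
width: 0.0239
grasp_force: 30.0
```

Request:
apply_moves(increments=[[[0.003,0,0.002],0,-1],[[0.003,0,0.003],0,-1],[[0.003,0,0.003],0,-1],[[0.003,0,0.003],0,-1],[[0.002,0,0],0,-1],[[0,0,0],0,-1],[[0,0,0],0,-1]])

```text
time_s: 10.08
ee_pos: [0.5796, -0.1731, 0.0451]
tool_rot: [[-0.972, 0.235, 0.009], [0.235, 0.972, -0.003], [-0.01, -0.001, -1.0]]
wrist_force: [6.0, -1.1, 2.7]
width: 0.0239
grasp_force: 30.0
```

```bash
python3 -c "
from h import *
go(tray(.023,.048,.0425),2.9046)"
```

```text
t 10.0833 pos [ 0.5796 -0.1731  0.0451] psi 2.904376753262633 q6 -1.7677339289338916 F [ 6.0113 -1.1284  2.701 ] w 0.023869899617322998 g 29.99979704618454
  turn -0.00022324673736706657 then tool dxyz [0.0053 0.0006 0.0026]
```

Request:
apply_moves(increments=[[[0.002,0,0.002],0,-1],[[0.002,0,0.002],0,-1],[[0.001,0,0],0,-1],[[0,0,0],0,-1],[[0,0,0],0,-1]])

```text
time_s: 10.5
ee_pos: [0.5767, -0.1726, 0.0422]
tool_rot: [[-0.972, 0.235, 0.013], [0.235, 0.972, -0.005], [-0.014, -0.001, -1.0]]
wrist_force: [8.3, -1.7, 2.4]
width: 0.0236
grasp_force: 30.0
```

```bash
python3 -c "
from h import *
go(tray(.023,.048,.0185),2.9046)"
```

```text
t 10.5 pos [ 0.5767 -0.1726  0.0422] psi 2.904147356753919 q6 -1.7693142142398999 F [ 8.3298 -1.7391  2.4209] w 0.023646798515613153 g 29.99983102083206
  turn -0.00045264324608096373 then tool dxyz [0.0024 0.0008 0.0237]
```

Request:
apply_moves(increments=[[[-0.001,0,0.004],0,-1],[[-0.001,0,0.004],0,-1],[[0,0,0.004],0,-1],[[-0.001,0,0.004],0,-1],[[0,0,0.004],0,-1],[[0,0,0.003],0,-1],[[0,0,0],0,-1],[[0,0,0],0,-1]])

```text
time_s: 11.17
ee_pos: [0.5786, -0.173, 0.0181]
tool_rot: [[-0.972, 0.235, 0.011], [0.235, 0.972, -0.004], [-0.011, -0.001, -1.0]]
wrist_force: [7.4, -2.7, 1.9]
width: 0.0239
grasp_force: 30.0
```

```bash
python3 -c "
from h import *
go(tray(.023,.048,.0185),2.9046)"
```

```text
t 11.1667 pos [ 0.5786 -0.173   0.0181] psi 2.9042439357513294 q6 -1.7683439469622182 F [ 7.4454 -2.7454  1.8825] w 0.023850292300875566 g 30.000155568122864
  turn -0.00035606424867040687 then tool dxyz [ 0.0043  0.0008 -0.0004]
```

Request:
apply_moves(increments=[[[0,0,0.002],0,-1],[[0,0,0.001],0,-1],[[0,0,0],0,-1],[[0,0,0],0,-1]])

```text
time_s: 11.5
ee_pos: [0.5786, -0.173, 0.0153]
tool_rot: [[-0.972, 0.235, 0.011], [0.235, 0.972, -0.004], [-0.011, -0.001, -1.0]]
wrist_force: [7.5, -2.2, 2.5]
width: 0.0237
grasp_force: 30.0
```

```bash
python3 -c "
from h import *
cv2.imwrite('pics/s4.png',cv2.resize(cams.get_image('scene')[160:280,220:380,::-1],None,fx=4,fy=4))
go(tray(.023,.048,.0185),2.9046)"
```

```text
t 11.55 pos [ 0.5786 -0.173   0.0153] psi 2.9042810557422736 q6 -1.7683469127956473 F [ 7.2017 -2.0717  1.3456] w 0.0238974274437813 g 30.000270903110504
  turn -0.00031894425772627244 then tool dxyz [ 0.0043  0.0008 -0.0032]
```

View pics/s4.png

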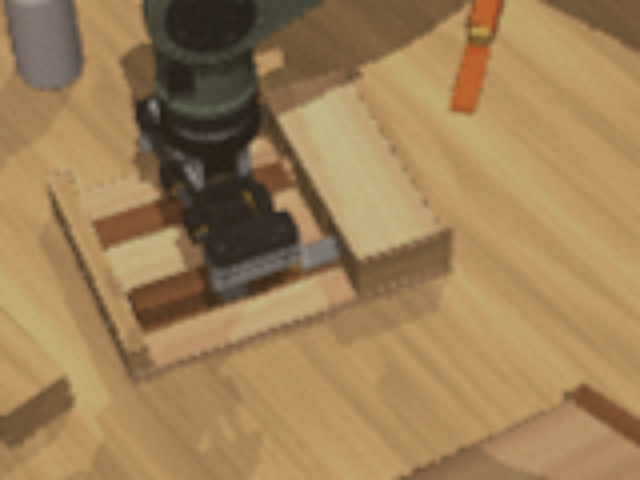

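Picture: the handle end is inside the end wall at (135,295) and the blade is under the cover. Releasing.

Request:
apply_moves(increments=[[[0,0,0.001],0,-1],[[0,0,0],0,-0.2],[[0,0,0],0,0.2],[[0,0,0],0,0.2],[[0,0,0],0,0.2],[[0,0,0],0,0.2],[[0,0,0],0,0.2],[[0,0,-0.01],0,0.2],[[0,0,-0.02],0,0.2],[[0,0,-0.03],0,0.2]])

```text
time_s: 12.38
ee_pos: [0.5697, -0.1687, 0.0686]
tool_rot: [[-0.972, 0.235, -0.009], [0.235, 0.972, 0.005], [0.01, 0.003, -1.0]]
wrist_force: [0.1, 0.3, 0.4]
width: 0.0563
grasp_force: 0.0
```

Request:
apply_moves(increments=[[[0,0,-0.03],0,-1],[[-0.01,0,0],0,-1],[[-0.02,0,0],0,-1],[[-0.02,0,0],0,-1],[[0,0,0],0,-1],[[0,0,0],0,-1],[[0,0,0],0,-1],[[0,0,0],0,-1],[[0,0,0],0,-1],[[0,0,0],0,-1]])

```text
time_s: 13.22
ee_pos: [0.6214, -0.1825, 0.1018]
tool_rot: [[-0.972, 0.235, -0.001], [0.235, 0.972, 0.0], [0.001, 0.0, -1.0]]
wrist_force: [0.1, 0.3, -0.2]
width: 0.0005
grasp_force: 0.0
```

```bash
python3 -c "
from h import *
cv2.imwrite('pics/s5.png',cv2.resize(cams.get_image('scene')[180:280,220:380,::-1],None,fx=5,fy=5,interpolation=2))
go(tray(.075,.048,.040),2.9046)"
```

```text
t 13.2667 pos [ 0.6216 -0.1826  0.102 ] psi 2.9047105187538476 q6 -1.7531627196136483 F [-0.3301  0.9963 -0.0374] w 0.0005655032462337258 g 0.0
  turn 0.00011051875384771037 then tool dxyz [-0.0036  0.      0.062 ]
```

View pics/s5.png

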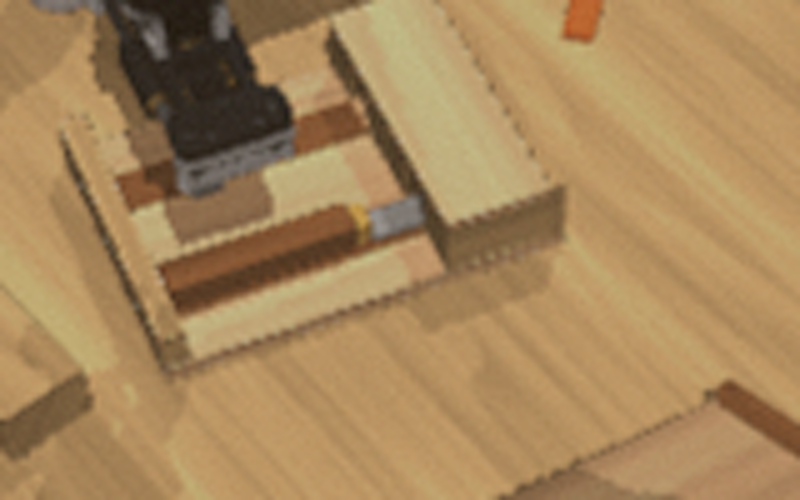

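The broad chisel lies in channel A: handle end inside the wall at (165,285), blade under the cover at (420,215). I'll tap the handle top to check it is flat; it should be at z≈0.036.

Request:
apply_moves(increments=[[[-0.004,0,0.02],0,-1],[[0,0,0.02],0,-1],[[0,0,0.015],0,-1],[[0,0,0.006],0,-1],[[0,0,0.002],0,-1],[[0,0,0.002],0,-1],[[0,0,0.002],0,-1],[[0,0,0],0,-1]])

```text
time_s: 13.93
ee_pos: [0.6271, -0.1842, 0.0365]
tool_rot: [[-0.972, 0.235, 0.002], [0.235, 0.972, -0.001], [-0.002, -0.0, -1.0]]
wrist_force: [-0.2, 1.0, -0.1]
width: 0.0005
grasp_force: 0.0
```

```bash
python3 -c "
from h import *
go(tray(.075,.048,.036),2.9046)"
```

```text
t 13.9333 pos [ 0.6271 -0.1842  0.0365] psi 2.904823209428807 q6 -1.7520124490576554 F [-0.1678  0.9655 -0.1197] w 0.000536561597292085 g 0.0
  turn 0.00022320942880726946 then tool dxyz [0.002  0.0003 0.0005]
```

Nothing resists at 0.0365, so the handle is flat on the floor. Next is the narrow chisel.

Request:
apply_moves(increments=[[[0,0,-0.03],0,-1],[[0,0,-0.035],0,-1],[[0,0,-0.035],0,-1],[[0,0,-0.035],0,-1],[[0,0,-0.03],-0.086,1],[[0,0,-0.02],-0.086,1],[[0,0,0],-0.087,1],[[0,0,0],-0.087,1],[[0,0,0],-0.087,1]])

```text
time_s: 14.68
ee_pos: [0.6269, -0.1841, 0.2223]
tool_rot: [[-0.98, -0.199, 0.004], [-0.199, 0.98, -0.002], [-0.003, -0.002, -1.0]]
wrist_force: [0.3, -0.3, 0.1]
width: 0.0301
grasp_force: 0.0
```

Request:
apply_moves(increments=[[[0.005,0.015,0],0,1],[[0.004,0.031,0],0,1],[[0.004,0.031,0],0,1],[[0.004,0.031,0],0,1],[[0.004,0.031,0],0,1],[[0.004,0.031,0],0,1],[[0.004,0.031,0],0,1],[[0.004,0.031,0],0,1],[[0.004,0.031,0],0,1],[[0.004,0.031,0],0,1]])

```text
time_s: 15.52
ee_pos: [0.5284, 0.0979, 0.2212]
tool_rot: [[-0.981, -0.195, 0.003], [-0.195, 0.981, 0.0], [-0.003, -0.0, -1.0]]
wrist_force: [-0.3, 1.1, 0.2]
width: 0.0932
grasp_force: 0.0
```

Request:
apply_moves(increments=[[[0.004,0.031,0],0,1],[[0.004,0.031,0],0,1],[[0.004,0.031,0],0,1],[[0.004,0.031,0],0,1],[[0,0.015,0],0,1],[[0,0,0],0,1],[[0,0,0],0,1]])

```text
time_s: 16.1
ee_pos: [0.4859, 0.2304, 0.2209]
tool_rot: [[-0.98, -0.197, 0.002], [-0.197, 0.98, -0.0], [-0.002, -0.0, -1.0]]
wrist_force: [-1.0, -0.5, 0.5]
width: 0.0938
grasp_force: 0.0
```

```bash
python3 -c "
from h import *
go([.487,.2515,.0775],3.335)"
```

```text
t 16.1 pos [0.4859 0.2304 0.2209] psi 3.3398500696662152 q6 -1.4868028941178502 F [-0.9897 -0.5197  0.4576] w 0.0938187360035302 g 0.0
  turn 0.004850069666215262 then tool dxyz [-0.0051  0.0205  0.1434]
```

Request:
apply_moves(increments=[[[-0.002,0.01,0.01],0.005,1],[[-0.003,0.01,0.02],0,1],[[0,0,0.025],0,1],[[0,0,0.025],0,1],[[0,0,0.025],0,1],[[0,0,0.02],0,1],[[0,0,0],0,1],[[0,0,0],0,1]])

```text
time_s: 16.77
ee_pos: [0.4859, 0.2494, 0.0934]
tool_rot: [[-0.982, -0.188, -0.003], [-0.188, 0.982, -0.001], [0.003, -0.0, -1.0]]
wrist_force: [0.1, 0.3, 0.6]
width: 0.0941
grasp_force: 0.0
```

```bash
python3 -c "
from h import *
go([.487,.2515,.0775],3.335)"
```

```text
t 16.7667 pos [0.4859 0.2494 0.0934] psi 3.3310892880312215 q6 -1.4446647031102489 F [0.0965 0.3046 0.5939] w 0.09407156463889077 g 0.0
  turn -0.0039107119687784575 then tool dxyz [-0.0015  0.0019  0.0159]
```

Request:
apply_moves(increments=[[[-0.001,0.002,0.01],-0.003,1],[[0,0,0.006],0,1],[[0,0,0],0,1],[[0,0,0],0,0],[[0,0,0],0,-1],[[0,0,0],0,-1],[[0,0,0],0,-1],[[0,0,0],0,-1],[[0,0,0],0,-1],[[0,0,0],0,-1]], newtons=30)

```text
time_s: 17.6
ee_pos: [0.4875, 0.2526, 0.0791]
tool_rot: [[-0.981, -0.193, 0.0], [-0.193, 0.981, 0.0], [-0.0, 0.0, -1.0]]
wrist_force: [0.7, -0.2, -0.1]
width: 0.0508
grasp_force: 0.0
```

Request:
apply_moves(increments=[[[0,0,0],0,-1],[[0,0,0],0,-1],[[0,0,0],0,-1],[[0,0,0],0,-1],[[0,0,0],0,-1],[[0,0,0],0,-1]])

```text
time_s: 18.1
ee_pos: [0.4874, 0.2525, 0.0789]
tool_rot: [[-0.981, -0.193, -0.0], [-0.193, 0.981, -0.0], [0.0, -0.0, -1.0]]
wrist_force: [0.4, -1.1, 1.2]
width: 0.0238
grasp_force: 30.0
```

```bash
python3 -c "
from h import *
go([.487,.2515,.0775],3.335)"
```

```text
t 18.1 pos [0.4874 0.2525 0.0789] psi 3.3358282334282467 q6 -1.4446152609453158 F [ 0.3672 -1.0589  1.2296] w 0.023770045048516843 g 29.99221980571747
  turn 0.0008282334282467829 then tool dxyz [ 0.0005 -0.0009  0.0014]
```

Request:
apply_moves(increments=[[[0,0,-0.005],0,-1],[[0,0,-0.015],0,-1],[[0,0,-0.03],0,-1],[[0,0,-0.03],0,-1],[[0,0,-0.03],0,-1],[[0,0,-0.03],0,-1],[[0,0,-0.03],0,-1],[[-0.002,-0.015,0],0,-1],[[-0.0025,-0.029,0],0,-1],[[-0.0025,-0.029,0],0,-1]])

```text
time_s: 18.93
ee_pos: [0.5085, 0.1823, 0.2502]
tool_rot: [[-0.981, -0.196, 0.002], [-0.196, 0.981, 0.0], [-0.002, 0.0, -1.0]]
wrist_force: [0.6, 0.6, -1.3]
width: 0.0237
grasp_force: 30.0
```

Request:
apply_moves(increments=[[[-0.0025,-0.029,0],0,-1],[[-0.0025,-0.029,0],0,-1],[[-0.0025,-0.029,0],0,-1],[[-0.0025,-0.029,0],0,-1],[[-0.0025,-0.029,0],0,-1],[[-0.0025,-0.029,0],0,-1],[[-0.002,-0.015,0],0,-1],[[0,0,0],0.06,-1],[[0,0,0],0.12,-1],[[0,0,0],0.12,-1]])

```text
time_s: 19.77
ee_pos: [0.5613, 0.0002, 0.2488]
tool_rot: [[-0.994, 0.112, -0.001], [0.112, 0.994, 0.001], [0.001, 0.001, -1.0]]
wrist_force: [0.3, -0.4, -1.6]
width: 0.0239
grasp_force: 30.0
```

Request:
apply_moves(increments=[[[0,0,0],0.12,-1],[[0,0,0],0.12,-1],[[0,0,0],0.12,-1],[[0,0,0],0.12,-1],[[0,0,0],0.12,-1],[[0,0,0],0.12,-1],[[0,0,0],0.12,-1],[[0,0,0],0.12,-1],[[0,0,0],0.12,-1],[[0,0,0],0.12,-1]])

```text
time_s: 20.6
ee_pos: [0.5612, 0.0009, 0.2489]
tool_rot: [[-0.257, 0.966, -0.001], [0.966, 0.257, 0.001], [0.001, -0.0, -1.0]]
wrist_force: [-0.7, 1.2, -1.6]
width: 0.0238
grasp_force: 30.0
```

Request:
apply_moves(increments=[[[0,0,0],0.12,-1],[[0,0,0],0.12,-1],[[0,0,0],0.12,-1],[[0,0,0],0.12,-1],[[0,0,0],0.12,-1],[[0,0,0],0.12,-1],[[0,0,0],0.12,-1],[[0,0,0],0.12,-1],[[0,0,0],0.12,-1],[[0,0,0],0.12,-1]])

```text
time_s: 21.43
ee_pos: [0.5612, 0.0009, 0.2489]
tool_rot: [[0.808, 0.589, -0.001], [0.589, -0.808, 0.001], [-0.0, -0.001, -1.0]]
wrist_force: [0.0, 0.1, -1.1]
width: 0.0241
grasp_force: 30.0
```

Request:
apply_moves(increments=[[[0,0,0],0.12,-1],[[0,0,0],0.12,-1],[[0,0,0],0.12,-1],[[0,0,0],0.12,-1],[[0,0,0],0.12,-1],[[0,0,0],0.12,-1],[[0,0,0],0.12,-1],[[0,0,0],0.03,-1],[[0,0,0],0,-1],[[0,0,0],0,-1]])

```text
time_s: 22.27
ee_pos: [0.5613, 0.0006, 0.2489]
tool_rot: [[0.973, -0.231, -0.0], [-0.231, -0.973, 0.0], [-0.001, -0.0, -1.0]]
wrist_force: [0.3, -0.5, -0.7]
width: 0.0237
grasp_force: 30.0
```

```bash
python3 -c "
from h import *
print(cams.get_image('scene').shape)
print([(x['location'],x['conf']) for x in cams.spot_in('scene','narrow_chisel')],[(x['location'],x['conf']) for x in cams.spot_in('scene','narrow_chisel_edge')])
print(tray(.07,-.048,.2))
go(tray(.07,-.048,.2),-.237)"
```

```text
(480, 640, 3)
[([299.5, 220.5], 0.57)] [([301.2, 216.5], 0.86)]
[ 0.5978 -0.2756  0.2   ]
t 22.4167 pos [0.5614 0.0004 0.2489] psi 6.049827562297251 q6 1.6505470991679618 F [ 0.2502  0.5905 -1.4315] w 0.024248725499004795 g 29.991494715213776
  turn 0.0036422551176644724 then tool dxyz [0.1001 0.2597 0.0489]
```

Request:
apply_moves(increments=[[[0.006,0.013,0],0.004,-1],[[0.011,0.026,0],0,-1],[[0.011,0.026,0],0,-1],[[0.011,0.026,0],0,-1],[[0.011,0.026,0],0,-1],[[0.011,0.026,0],0,-1],[[0.011,0.026,0],0,-1],[[0.011,0.026,0],0,-1],[[0.011,0.026,0],0,-1],[[0.011,0.026,0],0,-1]])

```text
time_s: 23.25
ee_pos: [0.605, -0.2674, 0.2488]
tool_rot: [[0.972, -0.237, -0.0], [-0.237, -0.972, -0.0], [-0.0, 0.0, -1.0]]
wrist_force: [0.3, -0.6, -1.6]
width: 0.0238
grasp_force: 30.0
```

Request:
apply_moves(increments=[[[0.005,0.013,0.02],0,-1],[[0,0,0.03],0,-1],[[0,0,0.03],0,-1],[[0,0,0.03],0,-1],[[0,0,0.03],0,-1],[[0,0,0],0,-1],[[0,0,0],0,-1],[[0,0,0],0,-1]])

```text
time_s: 23.92
ee_pos: [0.6081, -0.2798, 0.1107]
tool_rot: [[0.972, -0.236, 0.002], [-0.236, -0.972, -0.002], [0.003, 0.001, -1.0]]
wrist_force: [1.1, 0.5, -0.3]
width: 0.0238
grasp_force: 30.0
```

```bash
python3 -c "
from h import *
go(tray(.08,-.048,.1),-.237)
im=cams.get_image('scene')[:,:,::-1].astype(int)
s=observe(); g=s['ee_pos']+[0,0,.0044]
for th in (-40,-30,-20,-10,0,10):
    t=np.radians(th);c,q=np.cos(t),np.sin(t)
    f=lambda along,n:w((0,0,TR[2]),[[-along*c-n*q,0,-along*q+n*c]])[0]+g
    print(th,'blade px BGR',[ (proj('scene',f(l,-.009))[0].round(0).astype(int).tolist(), im[tuple(proj('scene',f(l,-.009))[0].round().astype(int)[::-1])].tolist()) for l in (.07,.09,.11,.125)])
"
```

```text
t 23.9167 pos [ 0.6081 -0.2798  0.1107] psi 6.0446844599125 q6 1.2490603214508047 F [ 1.12    0.4972 -0.3189] w 0.02377876822640135 g 29.9915412068367
  turn -0.0015008472670863249 then tool dxyz [-0.001  -0.0016  0.0107]
-40 blade px BGR [([262, 180], [63, 86, 107]), ([267, 175], [95, 144, 183]), ([271, 171], [103, 156, 185]), ([274, 168], [70, 103, 130])]
-30 blade px BGR [([264, 182], [125, 129, 135]), ([269, 178], [120, 125, 131]), ([274, 174], [121, 125, 128]), ([278, 171], [121, 126, 132])]
-20 blade px BGR [([266, 184], [88, 129, 164]), ([271, 181], [94, 142, 181]), ([277, 178], [100, 150, 187]), ([281, 175], [102, 152, 185])]
-10 blade px BGR [([267, 187], [99, 147, 186]), ([272, 184], [100, 147, 187]), ([278, 181], [98, 146, 182]), ([282, 180], [104, 154, 189])]
0 blade px BGR [([267, 189], [75, 115, 144]), ([273, 188], [55, 86, 111]), ([279, 186], [95, 143, 179]), ([283, 184], [99, 148, 183])]
10 blade px BGR [([266, 192], [55, 84, 110]), ([272, 191], [97, 146, 184]), ([278, 190], [101, 147, 184]), ([282, 189], [94, 143, 182])]
```

The grey blade pixels match 30° edge-up exactly. Lowering so the end wall's top tips it edge-down.

Request:
apply_moves(increments=[[[0,-0.0015,0.01],0,-1],[[0,0,0.012],0,-1],[[0,0,0.006],0,-1],[[0,0,0.004],0,-1],[[0,0,0.004],0,-1],[[0,0,0],0,-1],[[0,0,0],0,-1]], newtons=12)

```text
time_s: 24.55
ee_pos: [0.6074, -0.277, 0.0727]
tool_rot: [[0.972, -0.236, -0.0], [-0.236, -0.972, 0.0], [-0.0, -0.0, -1.0]]
wrist_force: [-0.0, -0.4, -1.4]
width: 0.0239
grasp_force: 12.0
```

```bash
cat >> h.py <<'E'
def pitch(L,d,y0=-.048):
    im=cams.get_image('scene').astype(int); g=observe()['ee_pos']+[0,0,d]; r=[]
    for th in range(-36,40,3):
        t=np.radians(th);c,q=np.cos(t),np.sin(t)
        P=[proj('scene',w((0,0,TR[2]),[[-a*c+.009*q,0,-a*q-.009*c]])[0]+g)[0].round().astype(int) for a in np.linspace(.06,L,9)]
        v=np.array([im[p[1],p[0]] for p in P]); r.append((int(sum(v.max(1)-v.min(1)<30)),th))
    print("pitch (count,deg, edge down +)",sorted(r)[::-1][:4])
E
python3 -c "
from h import *
go(tray(.08,-.048,.07),-.237); pitch(.125,.0044)"
```

```text
t 24.55 pos [ 0.6074 -0.277   0.0727] psi 6.0450310815775135 q6 1.2516515348719368 F [-0.0053 -0.3904 -1.4089] w 0.02391480869712318 g 11.999849528074265
  turn -0.0011542256020726782 then tool dxyz [0.0004 0.0009 0.0027]
pitch (count,deg, edge down +) [(9, -27), (9, -30), (8, -24), (5, -33)]
```

Request:
apply_moves(increments=[[[0,0.0005,0.003],0,-1],[[0,0,0.003],0,-1],[[0,0,0.003],0,-1],[[0,0,0.003],0,-1],[[0,0,0.003],0,-1],[[0,0,0],0,-1]])

```text
time_s: 25.1
ee_pos: [0.607, -0.2775, 0.0571]
tool_rot: [[0.972, -0.236, -0.001], [-0.236, -0.972, 0.0], [-0.001, -0.0, -1.0]]
wrist_force: [1.4, 0.6, -0.4]
width: 0.0238
grasp_force: 12.0
```

```bash
python3 -c "
from h import *
go(tray(.08,-.048,.044),-.237); pitch(.125,.0044)"
```

```text
t 25.1 pos [ 0.607  -0.2775  0.0571] psi 6.044865594890506 q6 1.2509900942386267 F [ 1.411   0.5545 -0.4041] w 0.023826162181832502 g 11.99976459145546
  turn -0.0013197122890797885 then tool dxyz [0.0006 0.0003 0.0131]
pitch (count,deg, edge down +) [(9, -12), (9, -15), (8, -18), (5, -9)]
```

Tipping works (now about -13°). Continuing.

Request:
apply_moves(increments=[[[0,0,0.003],0,-1],[[0,0,0.003],0,-1],[[0,0,0.003],0,-1],[[0,0,0.002],0,-1],[[0,0,0.002],0,-1],[[0,0,0],0,-1]])

```text
time_s: 25.65
ee_pos: [0.6068, -0.2773, 0.0443]
tool_rot: [[0.972, -0.236, -0.001], [-0.236, -0.972, 0.001], [-0.001, -0.0, -1.0]]
wrist_force: [0.6, -0.2, -0.2]
width: 0.0239
grasp_force: 12.0
```

```bash
python3 -c "
from h import *
go(tray(.08,-.048,.042),-.237); pitch(.125,.0044)"
```

```text
t 25.65 pos [ 0.6068 -0.2773  0.0443] psi 6.044948859418845 q6 1.2509435842927035 F [ 0.5525 -0.2279 -0.2248] w 0.023884148224825846 g 11.999982744455338
  turn -0.001236447760740944 then tool dxyz [0.0008 0.0005 0.0023]
pitch (count,deg, edge down +) [(9, 3), (9, 0), (9, -3), (4, 6)]
```

Request:
apply_moves(increments=[[[0,0.0005,0.002],0,-1],[[0,0,0.002],0,-1],[[0,0,0.002],0,-1],[[0,0,0],0,-1],[[0,0,0],0,-1]])

```text
time_s: 26.12
ee_pos: [0.607, -0.2777, 0.0386]
tool_rot: [[0.972, -0.236, -0.0], [-0.236, -0.972, 0.0], [-0.001, -0.0, -1.0]]
wrist_force: [-2.2, 1.5, 1.8]
width: 0.0237
grasp_force: 12.0
```

```bash
python3 -c "
from h import *
go(tray(.08,-.048,.038),-.237); pitch(.125,.0075); pitch(.125,.01)"
```

```text
t 26.1167 pos [ 0.607  -0.2777  0.0386] psi 6.045057964030783 q6 1.2502190081558355 F [-2.2347  1.4968  1.8266] w 0.023708463463619087 g 12.000315338373184
  turn -0.0011273431488025842 then tool dxyz [0.0005 0.0001 0.0006]
pitch (count,deg, edge down +) [(9, 12), (9, 9), (7, 15), (5, 6)]
pitch (count,deg, edge down +) [(9, 15), (9, 12), (8, 9), (4, 18)]
```

```bash
python3 -c "
from h import *
im=cams.get_image('scene').astype(int); g=observe()['ee_pos']+[0,0,.009]; t=np.radians(11);c,q=np.cos(t),np.sin(t)
for n in (-.009,-.011): print([(round(a,3),int(np.ptp(im[tuple(proj('scene',w((0,0,TR[2]),[[-a*c+-n*q,0,-a*q+n*c]])[0]+g)[0].round().astype(int)[::-1])]))) for a in np.arange(.04,.16,.004)])
print(proj('scene',tray(-.067,-.048,.052)))
"
```

```text
[(np.float64(0.04), 33), (np.float64(0.044), 43), (np.float64(0.048), 44), (np.float64(0.052), 20), (np.float64(0.056), 9), (np.float64(0.06), 11), (np.float64(0.064), 10), (np.float64(0.068), 8), (np.float64(0.072), 12), (np.float64(0.076), 10), (np.float64(0.08), 10), (np.float64(0.084), 9), (np.float64(0.088), 10), (np.float64(0.092), 11), (np.float64(0.096), 12), (np.float64(0.1), 11), (np.float64(0.104), 9), (np.float64(0.108), 10), (np.float64(0.112), 12), (np.float64(0.116), 10), (np.float64(0.12), 11), (np.float64(0.124), 8), (np.float64(0.128), 23), (np.float64(0.132), 66), (np.float64(0.136), 73), (np.float64(0.14), 74), (np.float64(0.144), 70), (np.float64(0.148), 70), (np.float64(0.152), 73), (np.float64(0.156), 59)]
[(np.float64(0.04), 33), (np.float64(0.044), 43), (np.float64(0.048), 45), (np.float64(0.052), 18), (np.float64(0.056), 9), (np.float64(0.06), 11), (np.float64(0.064), 10), (np.float64(0.068), 12), (np.float64(0.072), 8), (np.float64(0.076), 10), (np.float64(0.08), 10), (np.float64(0.084), 12), (np.float64(0.088), 11), (np.float64(0.092), 11), (np.float64(0.096), 12), (np.float64(0.1), 11), (np.float64(0.104), 10), (np.float64(0.108), 12), (np.float64(0.112), 11), (np.float64(0.116), 10), (np.float64(0.12), 11), (np.float64(0.124), 9), (np.float64(0.128), 16), (np.float64(0.132), 66), (np.float64(0.136), 73), (np.float64(0.14), 74), (np.float64(0.144), 71), (np.float64(0.148), 74), (np.float64(0.152), 73), (np.float64(0.156), 76)]
[[290.7475 194.3795]]
```

Pitch is now about 11° edge-down, with the tip 130 mm ahead of the grip. Gripping firmly and sliding it in.

Request:
apply_moves(increments=[[[0,0,0],0,-1],[[-0.005,0,0],0,-1],[[-0.01,0,0],0,-1],[[-0.01,0,0],0,-1],[[-0.01,0,0],0,-1],[[-0.01,0,0],0,-1],[[-0.007,0,0],0,-1],[[-0.003,0,0],0,-1],[[0,0,0],0,-1]], newtons=35)

```text
time_s: 27.02
ee_pos: [0.5531, -0.265, 0.0388]
tool_rot: [[0.972, -0.236, -0.0], [-0.236, -0.972, 0.0], [-0.0, 0.0, -1.0]]
wrist_force: [0.2, -0.3, -0.6]
width: 0.0236
grasp_force: 35.0
```

```bash
python3 -c "
from h import *
go(tray(.010,-.048,.038),-.237)"
```

```text
t 27.0167 pos [ 0.5531 -0.265   0.0388] psi 6.0446227829791175 q6 1.2217564273950599 F [ 0.2067 -0.3409 -0.6406] w 0.02357144732198391 g 34.99950706958771
  turn -0.0015625242004686513 then tool dxyz [-0.0141 -0.0001  0.0008]
```

Request:
apply_moves(increments=[[[-0.003,0,0],0,-1],[[-0.003,0,0],0,-1],[[-0.003,0,0],0,-1],[[-0.003,0,0],0,-1],[[-0.002,0,0],0,-1],[[0,0,0],0,-1],[[0,0,0],0,-1]])

```text
time_s: 27.6
ee_pos: [0.5416, -0.2624, 0.0398]
tool_rot: [[0.972, -0.236, 0.003], [-0.236, -0.972, -0.001], [0.003, 0.001, -1.0]]
wrist_force: [3.4, -0.9, -1.3]
width: 0.0234
grasp_force: 35.0
```

```bash
python3 -c "
from h import *
go(tray(.010,-.048,.038),-.237)"
```

```text
t 27.6 pos [ 0.5416 -0.2624  0.0398] psi 6.044769043135885 q6 1.2137427962074654 F [ 3.3954 -0.8565 -1.3366] w 0.0234383462965739 g 35.00012397766113
  turn -0.0014162640437009877 then tool dxyz [-0.0023 -0.0003  0.0018]
```

Request:
apply_moves(increments=[[[-0.003,0,0],0,-1],[[-0.003,0,0],0,-1],[[-0.003,0,0],0,-1],[[-0.002,0,0],0,-1],[[0,0,0],0,-1],[[0,0,0],0,-1]])

```text
time_s: 28.1
ee_pos: [0.5329, -0.2604, 0.0406]
tool_rot: [[0.972, -0.237, 0.008], [-0.237, -0.972, -0.003], [0.008, 0.001, -1.0]]
wrist_force: [8.7, -1.0, -1.3]
width: 0.0238
grasp_force: 35.0
```

```bash
python3 -c "
from h import *
go(tray(.010,-.048,.038),-.237)"
```

```text
t 28.1 pos [ 0.5329 -0.2604  0.0406] psi 6.044303062280957 q6 1.2072887107878467 F [ 8.7086 -0.9745 -1.3068] w 0.023825775151909093 g 35.0044047832489
  turn -0.001882244898629537 then tool dxyz [ 0.0066 -0.0005  0.0026]
```

Request:
apply_moves(increments=[[[0.001,0,0.004],0,-1],[[0.001,0,0.004],0,-1],[[0.001,0,0.004],0,-1],[[0.0005,0,0.004],0,-1],[[0.0005,0,0.004],0,-1],[[0,0,0.003],0,-1],[[0,0,0],0,-1],[[0,0,0],0,-1]], newtons=25)

```text
time_s: 28.77
ee_pos: [0.536, -0.2614, 0.0173]
tool_rot: [[0.972, -0.236, 0.005], [-0.236, -0.972, -0.003], [0.006, 0.001, -1.0]]
wrist_force: [6.5, -1.9, 0.4]
width: 0.0237
grasp_force: 25.0
```

```bash
python3 -c "
from h import *
go(tray(.010,-.048,.015),-.237); pitch(.08,.009)"
```

```text
t 28.7667 pos [ 0.536  -0.2614  0.0173] psi 6.044972006148213 q6 1.2094989785564874 F [ 6.5472 -1.8771  0.3797] w 0.023744133160914824 g 25.00000387430191
  turn -0.0012133010313735149 then tool dxyz [ 0.0034 -0.0007  0.0023]
pitch (count,deg, edge down +) [(9, 3), (9, 0), (8, 6), (8, -3)]
```

Request:
apply_moves(increments=[[[0,0,0.0015],0,-1],[[0,0,0.0015],0,-1],[[0,0,0],0,-1],[[0,0,0],0,-1]])

```text
time_s: 29.15
ee_pos: [0.536, -0.2614, 0.0145]
tool_rot: [[0.972, -0.236, 0.005], [-0.236, -0.972, -0.003], [0.006, 0.001, -1.0]]
wrist_force: [6.4, -1.7, 0.7]
width: 0.0236
grasp_force: 25.0
```

```bash
python3 -c "
from h import *
go(tray(.010,-.048,.015),-.237)"
```

```text
t 29.15 pos [ 0.536  -0.2614  0.0145] psi 6.044954666533145 q6 1.209517933518376 F [ 6.403  -1.6595  0.7144] w 0.023646561939764048 g 25.000142455101013
  turn -0.0012306406464412945 then tool dxyz [ 0.0034 -0.0007 -0.0005]
```

Opening, lifting, then tapping the handle near its rear.

Request:
apply_moves(increments=[[[0,0,0.0005],0,-1],[[0,0,0],0,-0.2],[[0,0,0],0,0.2],[[0,0,0],0,0.2],[[0,0,0],0,0.2],[[0,0,0],0,0.2],[[0,0,0],0,0.2],[[0,0,-0.01],0,0.2],[[0,0,-0.02],0,0.2],[[0,0,-0.03],0,0.2]])

```text
time_s: 29.98
ee_pos: [0.5303, -0.2586, 0.07]
tool_rot: [[0.972, -0.236, -0.007], [-0.236, -0.972, 0.004], [-0.008, -0.002, -1.0]]
wrist_force: [0.0, -0.6, -0.9]
width: 0.0566
grasp_force: 0.0
```

Request:
apply_moves(increments=[[[0,0,-0.03],0,-1],[[0.02,0,0],0,-1],[[0.02,0,0],0,-1],[[0.02,0,0],0,-1],[[0.01,0,0],0,-1],[[0,0,0],0,-1],[[0,0,0],0,-1],[[0,0,0],0,-1],[[0,0,0],0,-1],[[0,0,0],0,-1]])

```text
time_s: 30.82
ee_pos: [0.6005, -0.2764, 0.1024]
tool_rot: [[0.972, -0.236, -0.001], [-0.236, -0.972, 0.0], [-0.001, -0.0, -1.0]]
wrist_force: [0.2, 0.1, 0.3]
width: 0.0004
grasp_force: 0.0
```

```bash
python3 -c "
from h import *
go(tray(.08,-.048,.038),-.237)"
```

```text
t 30.8167 pos [ 0.6005 -0.2764  0.1024] psi 6.044691871665188 q6 1.2473037702523155 F [0.1684 0.1003 0.2847] w 0.0003506805752578443 g 0.0
  turn -0.001493435514397845 then tool dxyz [ 0.0071 -0.0001  0.0644]
```

Request:
apply_moves(increments=[[[0.007,0,0.02],0,-1],[[0,0,0.02],0,-1],[[0,0,0.014],0,-1],[[0,0,0.006],0,-1],[[0,0,0.002],0,-1],[[0,0,0.002],0,-1],[[0,0,0.002],0,-1],[[0,0,0],0,-1],[[0,0,0],0,-1]])

```text
time_s: 31.57
ee_pos: [0.6087, -0.2786, 0.0374]
tool_rot: [[0.972, -0.236, 0.001], [-0.236, -0.972, -0.001], [0.001, 0.001, -1.0]]
wrist_force: [-0.3, -0.4, -0.1]
width: -0.0001
grasp_force: 0.0
```

```bash
python3 -c "
from h import *
go(tray(.08,-.048,.036),-.237)"
```

```text
t 31.5667 pos [ 0.6087 -0.2786  0.0374] psi 6.044952788457375 q6 1.2506961075176963 F [-0.3236 -0.3818 -0.112 ] w -7.486611041193538e-05 g 0.0
  turn -0.0012325187222108624 then tool dxyz [-0.0014 -0.0004  0.0014]
```

Both handles are flat, with no contact at 0.0374. Backing off for a check in both views.

Request:
apply_moves(increments=[[[0,0,-0.03],0,-1],[[0,0,-0.04],0,-1],[[0,0,-0.04],0,-1],[[0,0,-0.04],0,-1],[[0,0,-0.04],0,-1],[[0,0,-0.02],0,-1],[[-0.01,-0.03,0],0,-1],[[-0.01,-0.035,0],0,-1],[[-0.01,-0.035,0],0,-1],[[-0.01,-0.035,0],0,-1]])

```text
time_s: 32.4
ee_pos: [0.6012, -0.1366, 0.2476]
tool_rot: [[0.971, -0.237, 0.002], [-0.237, -0.971, -0.001], [0.002, 0.0, -1.0]]
wrist_force: [1.4, -0.6, -0.5]
width: 0.0003
grasp_force: 0.0
```

Request:
apply_moves(increments=[[[-0.01,-0.035,0],0,-1],[[-0.01,-0.035,0],0,-1],[[-0.01,-0.035,0],0,-1],[[-0.01,-0.035,0],0,-1],[[-0.01,-0.035,0],0,-1],[[-0.01,-0.035,0],0,-1],[[-0.01,-0.02,0],0,-1],[[0,0,0],0,-1],[[0,0,0],0,-1]])

```text
time_s: 33.15
ee_pos: [0.5874, 0.1035, 0.2473]
tool_rot: [[0.972, -0.233, 0.001], [-0.233, -0.972, -0.001], [0.001, 0.0, -1.0]]
wrist_force: [-0.4, -1.2, 0.4]
width: 0.0005
grasp_force: 0.0
```

```bash
python3 -c "
from h import *
print(observe()['ee_pos'])
for n in('top','scene'):
    im=cams.get_image(n).astype(int)
    cv2.imwrite('pics/end_%s.png'%n,im[:,:,::-1].astype(np.uint8))
    for y in(.048,-.048):
        # colour along the chisel's top when flat, edge at x=-.113: handle z=.036, blade z=.017
        r=[]
        for x in np.arange(-.07,.13,.01):
            z=.036 if x>-.023 else .017
            p=proj(n,tray(x,y,z))[0].round().astype(int); r.append('%d/%d'%tuple(im[p[1],p[0]][[0,2]]))
        print(n,y,' '.join(r))
    for q in('broad_chisel','narrow_chisel'): print(n,q,[(np.round(d['location']).tolist(),round(d['conf'],2)) for d in cams.spot_in(n,q)])
    a=cv2.imread('pics/%s0.png'%n)[:,:,::-1].astype(int); d=(np.abs(a-im).max(2)>40).astype(np.uint8)
    k,_,st,_=cv2.connectedComponentsWithStats(cv2.morphologyEx(d,cv2.MORPH_OPEN,np.ones((3,3)))); print('changed',[s.tolist() for s in st[1:] if s[4]>40])
"
```

```text
[0.5874 0.1035 0.2473]
top 0.048 131/72 111/75 74/70 86/85 127/39 117/39 126/42 127/42 121/41 121/41 118/39 119/40 119/40 119/41 120/40 118/40 118/40 117/39 133/70 158/81
top -0.048 124/68 73/69 85/82 125/126 112/34 116/38 126/42 127/42 121/41 119/40 118/40 117/38 118/39 117/39 117/38 116/39 116/40 115/39 120/62 159/82
top broad_chisel [([179.0, 375.0], 0.84), ([433.0, 362.0], 0.81), ([385.0, 212.0], 0.58)]
top narrow_chisel [([423.0, 221.0], 0.78)]
changed [[205, 102, 107, 178, 9402], [244, 143, 19, 6, 83], [207, 178, 4, 41, 137], [283, 214, 3, 15, 45], [201, 221, 7, 25, 133], [196, 220, 93, 191, 9231], [340, 247, 11, 6, 47], [367, 248, 7, 10, 44], [206, 253, 7, 17, 66], [0, 366, 101, 114, 7041], [115, 379, 78, 53, 1905], [120, 399, 151, 81, 5226], [233, 403, 14, 3, 42], [368, 437, 38, 18, 347], [338, 446, 12, 9, 76]]
scene 0.048 78/63 78/61 74/62 94/83 165/66 143/54 137/54 138/54 131/50 132/51 123/46 128/51 129/51 127/48 128/51 127/48 130/52 130/53 186/98 192/103
scene -0.048 73/61 77/64 77/61 148/142 152/59 119/46 136/53 136/54 130/50 132/52 134/54 131/52 132/53 124/49 126/50 127/52 124/49 122/48 186/100 190/103
scene broad_chisel [([276.0, 232.0], 0.95), ([455.0, 264.0], 0.63), ([261.0, 208.0], 0.53)]
scene narrow_chisel [([264.0, 209.0], 0.92)]
changed [[288, 0, 255, 257, 15775], [546, 0, 61, 61, 2070], [500, 15, 28, 57, 784], [545, 50, 40, 106, 1627], [498, 74, 8, 8, 42], [577, 84, 37, 37, 456], [600, 95, 10, 8, 68], [604, 119, 36, 48, 1119], [487, 135, 18, 13, 117], [506, 143, 20, 26, 243], [467, 147, 41, 28, 349], [581, 150, 35, 75, 1566], [398, 152, 12, 15, 94], [465, 170, 12, 12, 83], [279, 191, 10, 11, 76], [453, 191, 74, 107, 2199], [450, 193, 14, 8, 77], [244, 201, 35, 13, 118], [289, 206, 11, 16, 113], [548, 217, 76, 82, 2909], [253, 221, 36, 14, 109], [333, 266, 43, 25, 482], [379, 283, 26, 17, 239]]
```

Both views match the stowed poses: handles end at the wall (x≈0.105) and the collars sit at x≈-0.03. Nothing else on the bench has moved. Handing in.

```bash
python3 -c "
from workcell import order
print(order.job_done())"
```

```text
the job is handed in; nothing more can be done
None
```

Both chisels are stowed flat in the tray, the broad one in channel A and the narrow one in channel B, with edges under the cover and handles held inside the end wall; the job was handed in at about 33 s.

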